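# Clamp a tube rack on a shaker deck

### The arm

A 6-joint arm with a two-finger parallel gripper is mounted at the origin on the work surface. World frame = base frame: x ahead of the robot, y to its left, z up, the work surface at z = 0. Lengths are in m, angles in degrees, forces in N, time in s.
With the tool pointing down it reaches from about 0.4 to 0.825 m from the base axis. Payload 7 kg.
Tool frame: the origin (TCP) lies at the very end of the fingers, on their centre line; the grasp point (between the pads) lies 19 mm behind it (r.grasp_offset is the z of the grasp point in the tool frame, in m); z points along the fingers, y is the direction in which the jaws open and shut (so a half turn about z gives the same grasp; the last joint's range is limited). The gripper opens to 88 mm and grips with 3 to 60 N. Pads are 19 mm wide; open, the fingers measure 130 mm over their backs; the gripper's body (78 mm by 193 mm) begins 47 mm behind the grasp point.
Start: joints at [-47.034, 20.546, 0.682, 0, -70.136, -16.507], TCP at [0.301, -0.604, 0.227] pointing down, gripper open.
Joint ranges: [-176.03, 176.03], [-82.01, 121.73], [-58.28, 71.71], [-173.87, 95.51], [-174.79, -0.11], [-173.66, 173.66]. Speed limits (degrees/s): [136.94, 136.94, 172.46, 180, 180, 180].

### API

Orientations are given as [roll, pitch, yaw] about the fixed x, y, z axes, in that order (R = Rz(yaw) Ry(pitch) Rx(roll)).
In Python, from plant import r gives the robot as it stands.
- The arm moves only by the tool carry_out, never from a script. Its argument "plan" is a list of rows, each a list of 6 numbers: the shift along the world's x, y, z in m, then the turn, a rotation vector about the world's x, y, z in rad. In form: [[tx, ty, tz, wx, wy, wz], ...]. A call has 1 to 12 rows; each row shifts and turns the pose as measured when the row begins; what a row does not reach is not made up. A row lasts 1/12 s, in which the tool goes at most 41.7 mm and 7.16 degrees, less where a joint would pass 70% of its speed; a pose out of reach is approached as far as the arm can. A call with a gripper value outside its range is refused whole. "fingers" is the closure, from -1 (fully open) to 1 (shut), set as the call begins (left out, the last holds). The fingers move at their own pace and stop on an object; "force" is the grip in N (left out, the last holds). Time passes only in rows, so rows that do not move let the fingers close. It gives the time, the measured TCP pose, the force and the opening at its end, in the units of the state.
- r.get_state(): the state, without advancing time (a new reading comes with each control period).
- r.capture(name): name is "scene" or "top" or "wrist"; returns the picture (480x640x3 uint8, red, green, blue); there is no depth.
- r.camera_model(name): a dict with "fov_y" (degrees; the focal length in pixels is half the picture's height over the tangent of half this angle, whatever the lens; pixels are square), "cx", "cy" (the principal point, pixels), "R" (3x3) and "t" (3): a world point X has camera coordinates R X + t; the wrist camera has in their place "mount" (4x4, takes a point from camera to tool coordinates, whose origin is the TCP and whose axes are the flange's). Camera axes: x right, y down, z forward; pixel columns grow to the right and rows downward; lengths in m; the calibration is good to about 2 mm. The wrist camera is an equidistant fisheye: a pixel r from the principal point sees the ray r / f radians off the axis. A picture is of the moment at which its call begins: read the wrist's pose just before it. camera_model takes no time and is no camera call.
- r.close_job(): hands the job in, once; it reports no verdict.
The state is a dict: "time_s": time; "joints": joint angles; "qd": joint speeds; "joint_torque": joint torques, N m; "tcp_pos": TCP position; "eef_rot": TCP orientation; "contact_force": force on the tool from outside, world axes, zero at the start; "moment": the same for the moment, N m; "gripper_width": finger opening in m.
Only numpy, scipy, OpenCV 4.12 (cv2) and the standard library are available. Lean on these libraries where they do the work, as an engineer would, in place of code of your own. Each camera call takes 0.05 s, during which the arm holds its last target.

### The job

Clamp the tube rack on the shaker: push the sliding clamp bar towards the fixed bar until the rack stands square and snug between the two, then push the orange thumb wedge along its ramp, in the same direction, with a firm thumb (about 12 N) until it jams the bar fast. Do not squeeze the rack or force the wedge, and leave the bottle, beaker and tip box where they are.

Things in the scene. Friction and masses are not known exactly. Their poses are not given: they have to be found in the camera images.
- shaker: Orbital lab shaker, fixed on the bench: off-white housing, aluminium deck 340 x 360 mm, its flat top 120 mm above the bench. Origin: centre of its underside. x points from the control panel to the fixed bar (the clamping direction), y to the left of that, z up. Two steel rails lie along x on the deck at y = -135 and +135 mm, 12 mm wide, tops 22 mm above the deck.
- fixed_face (a point): Middle of the fixed cross bar's rubber face, which looks towards the rack: at x = +133 mm in the shaker's frame, 40 mm above the deck. The bar is 24 mm high and held by a grey post at each end. Axes as the shaker's.
- rack: Loose pale tube rack with 24 capped tubes: 85 (its x) x 127 (its y) x 50 mm, 57 mm high with the caps, about 0.4 kg. Origin: centre of its underside, on the deck. Starts 8 to 22 mm short of the fixed bar, turned up to 6 degrees. Home: origin at x = 90.5 mm in the shaker's frame, axes parallel. A push of about 10 N on the clamp bar seats it; squeezed with over 25 N it would break.
- bar_travel (a joint): Travel of the sliding clamp bar along the shaker's +x, 0 to 0.090 m; 0.081 with the rack home and snug. It slides with about 3 N and stays where it is left (it has under 1 mm of play across the rails); once the rack is hard against the fixed bar the force rises within a millimetre or two.
- bar_back (a point): Top edge of the clamp bar's back face (away from the rack), middle of its length, 52 mm above the deck; axes as the shaker's. The steel bar lies across the deck between a shoe on each rail, 14 mm thick (x) with rubber on the rack's side, 24 mm high, 28 mm clear of the deck. Push it along the shaker's +x on this face, within 80 mm of this point.
- wedge_travel (a joint): Travel of the orange wedge along the bar's right-hand shoe, along the shaker's +x relative to the bar: 0 (backed out) to 0.038 m. Loose it slides with about 1 N. Its lining is worn by an unknown amount: it first bites somewhere from 8 to 31 mm, then the push needed rises by about 6 N a millimetre. Jammed right at about 12 N, and it then stays; below 9 N it is not fast, above 17 N it is forced.
- wedge: The orange thumb wedge: a taper slide 80 mm long beside the right-hand rail (y = -135 mm), with an upright thumb tab at its wide end, away from the rack. Tab 21 mm wide (y), 10 mm thick (x), top 52 mm above the deck, standing 28 mm above the slide. Axes as the shaker's; its origin is only a reference point on the deck under the middle of the clamp bar.
- wedge_tab (a point): Top edge of the thumb tab's back face (away from the rack), middle of its width, 52 mm above the deck; axes as the shaker's. Push the tab along the shaker's +x on this face. 40 mm behind it is free down to the rail's top (22 mm above the deck). Going in, the wedge also moves up to 5 mm sideways, to the shaker's +y.
- bar: The sliding clamp bar with its two grey shoes. Origin: on the deck, under the middle of the bar, 7 mm ahead (+x) of its back face and 7 mm behind its rubber front face; axes as the shaker's.
- reagent: Bystander: brown glass bottle with a black cap, 60 mm across, 115 mm high, standing on the bench at the shaker's right (-y) side. Origin: centre of its underside.
- beaker: Bystander: glass beaker, 68 mm across, 85 mm high, on the bench at the shaker's left (+y) side. Origin: centre of its underside.
- tip_box: Bystander: closed green-grey pipette tip box, 85 x 120 x 50 mm, on the bench at the shaker's left (+y) side. Origin: centre of its underside.
Mind the look-alikes: they are no part of the job. Leave any pink or yellow look-alike of the rack alone.

How it is judged:
By the outcome, as a careful person would: the job done as asked, in the order asked, and still so for the second after the job is handed in, with the robot touching nothing.
It also fails if it takes over 58 s, if anything falls off the work surface, if the arm or the gripper's body presses on something with over 40 N, if the wrist force passes 120 N, or if a joint passes its speed limit or range.

## Working session

There is one attempt and no reset: what is moved stays moved. The work goes in short steps, Python scripts to look and compute and a tool call to move; the robot and the scene stay as the last step left them, time stands still between calls to the robot, and variables do not carry over. Pictures are saved under pics/ and viewed, and the job is handed in when it is done.

Besides the shell and the picture viewer there is one more tool, called after ">>>" by a JSON object that holds its "op" and its "data", one argument or row to a line. carry_out: Moves the arm, as the interface text tells. Its arguments: {"type":"object","properties":{"plan":{"type":"array"},"fingers":{"type":"number"},"force":{"type":"number"}},"required":["plan"]}

```bash
mkdir -p pics; ls
python3 - <<'E'
from plant import r
import cv2, numpy as np
print(r.get_state())
for n in("scene","top"):
    im=r.capture(n); cv2.imwrite(f"pics/{n}0.png",im[:,:,::-1]); print(n,r.camera_model(n))
print(r.camera_model("wrist"), r.grasp_offset)
E
```

```text
pics
{'time_s': 0.0, 'joints': array([-4.70319060e+01,  2.05900278e+01,  6.33957370e-01, -1.88145059e-02,
       -7.01361232e+01, -1.65070494e+01]), 'qd': array([ 0.0278462 , -0.05349856,  0.09384834, -0.07632746, -0.11782021,
        0.11135348]), 'joint_torque': array([-4.91702815e-05, -5.82710302e+01,  2.93061322e+01,  6.99741170e+00,
        6.84738407e-03, -1.72221044e-04]), 'tcp_pos': array([ 0.30052597, -0.60386379,  0.22564408]), 'eef_rot': array([ 1.79906580e+02, -9.23963967e-03, -1.53545355e+02]), 'contact_force': array([-0.12035779,  0.03996028,  1.30181048]), 'moment': array([ 0.0016568 ,  0.00147975, -0.04000012]), 'gripper_width': 0.08763009860756453}
scene {'fov_y': 44.8302348855414, 'cx': 317.54716756029296, 'cy': 238.19026428828238, 'R': array([[ 0.74235602,  0.66986242,  0.01385175],
       [ 0.47867609, -0.51578678, -0.71051615],
       [-0.46880352,  0.53408645, -0.70354454]]), 't': array([-0.39967161, -0.1933723 ,  1.91843365])}
top {'fov_y': 49.67644838056598, 'cx': 317.7494762798148, 'cy': 237.98233359275122, 'R': array([[ 0.0108241 , -0.99966516,  0.02350348],
       [-0.99856219, -0.01204029, -0.05223584],
       [ 0.05250134, -0.02290428, -0.99835815]]), 't': array([-0.0537883 ,  0.57570804,  1.39679034])}
{'fov_y': 65.70646984690485, 'cx': 314.2627096758442, 'cy': 240.20617888505635, 'mount': array([[ 4.96900410e-04, -9.57326913e-01, -2.89006808e-01,
         7.79172560e-02],
       [ 9.99999794e-01,  3.58047197e-04,  5.33316467e-04,
        -1.46773535e-04],
       [-4.07080130e-04, -2.89007013e-01,  9.57326893e-01,
        -1.58901102e-01],
       [ 0.00000000e+00,  0.00000000e+00,  0.00000000e+00,
         1.00000000e+00]])} -0.0188
```

View pics/scene0.png

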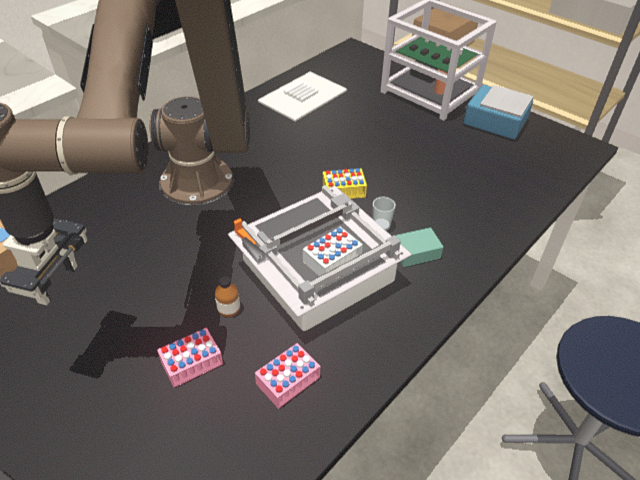

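View pics/top0.png

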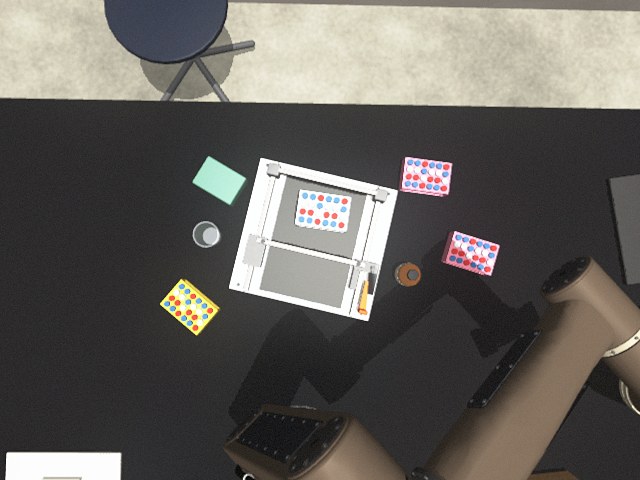

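The top view shows the shaker at about (315,240), with the fixed bar at the top edge, the clamp bar from (250,240) to (365,265), and the wedge at (365,290). I'll zoom in to read points.

Run:
```python
import cv2
im=cv2.imread("pics/top0.png")[145:335,215:415]
cv2.imwrite("pics/topz.png",cv2.resize(im,None,fx=4,fy=3.158*4/3.158*1.0 if 0 else 3.15,interpolation=cv2.INTER_CUBIC) if 0 else cv2.resize(im[:150],None,fx=4,fy=4,interpolation=cv2.INTER_CUBIC))
cv2.imwrite("pics/topz2.png",cv2.resize(im[70:190],None,fx=4,fy=4,interpolation=cv2.INTER_CUBIC))
```

```text
(no output)
```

View pics/topz.png

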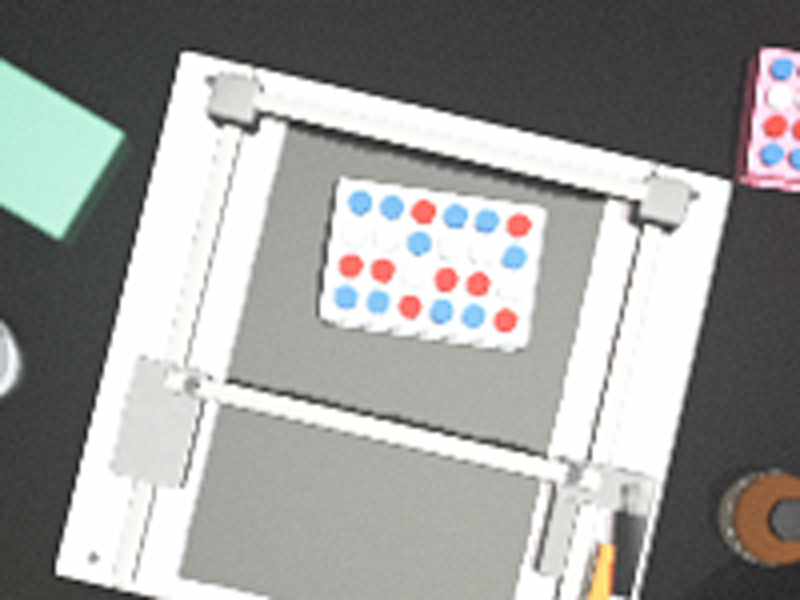

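View pics/topz2.png

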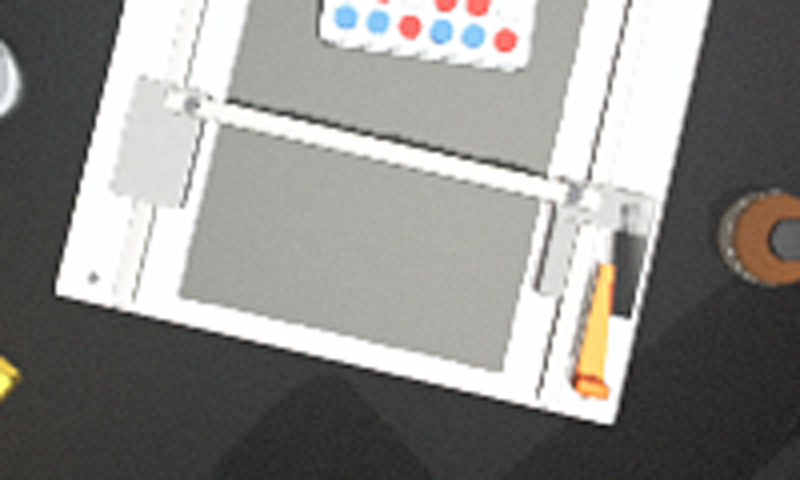

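```bash
cat > h.py <<'E'
import numpy as np, cv2
from plant import r
def ray(n,uv):
    m=r.camera_model(n); f=240/np.tan(np.radians(m["fov_y"])/2)
    d=np.array([(uv[0]-m["cx"])/f,(uv[1]-m["cy"])/f,1.]); R=np.array(m["R"]);
    return -R.T@m["t"], R.T@d
def onz(n,uv,z):
    c,d=ray(n,uv); return c+d*(z-c[2])/d[2]
def proj(n,X):
    m=r.camera_model(n); f=240/np.tan(np.radians(m["fov_y"])/2)
    p=np.array(m["R"])@X+m["t"]; return np.array([m["cx"]+f*p[0]/p[2],m["cy"]+f*p[1]/p[2]])
E
python3 - <<'E'
from h import *
print(ray("top",(320,240))[0])
z1=lambda u,v:(u/4+215-.375,v/4+145-.375)
z2=lambda u,v:(u/4+215-.375,v/4+215-.375)
C=[onz("top",p,.12)for p in(z1(183,52),z1(732,180),z2(612,424),z2(57,295))]
for a in C: print(a.round(4))
print([np.linalg.norm(C[i]-C[i-3]).round(4) for i in range(4)])
for i,j in((3,0),(2,1)):
    d=C[j]-C[i];print("yaw x",np.degrees(np.arctan2(d[1],d[0])))
for i,j in((1,0),(2,3)):
    d=C[j]-C[i];print("yaw y",np.degrees(np.arctan2(-d[0],d[1])))
yaw=np.arctan2(*( (C[0]+C[1]-C[2]-C[3])[[1,0]]))
# combine
dx=(C[0]+C[1]-C[2]-C[3])[:2]; dy=(C[0]+C[3]-C[1]-C[2])[:2]
v=dx+np.array([dy[1],-dy[0]]); yaw=np.arctan2(v[1],v[0]); o=np.mean(C,0)[:2]
R=np.array([[np.cos(yaw),-np.sin(yaw)],[np.sin(yaw),np.cos(yaw)]])
print("yaw",np.degrees(yaw),"o",o)
S=lambda p,z:(R.T@(onz("top",p,z)[:2]-o)).round(4)
print("bar back",S(z2(210,118),.172),S(z2(550,197),.172))
print("bar front",S(z2(215,100),.172),S(z2(555,180),.172))
print("tab back",S(z2(577,393),.172),S(z2(605,399),.172))
print("fixed bar front top edge",S(z1(270,118),.172),S(z1(640,200),.172))
print("rack top corners",[S(z1(*p),.17) for p in((340,180),(546,207),(525,350),(322,322))])
print("posts",S(z1(235,95),.172),S(z1(665,200),.172))
np.savez("fr.npz",yaw=yaw,o=o)
E
```

```text
[ 0.50212913 -0.01484612  1.42583383]
[0.7731 0.103  0.12  ]
[ 0.6964 -0.2467  0.12  ]
[ 0.3648 -0.1721  0.12  ]
[0.442 0.176 0.12 ]
[np.float64(0.358), np.float64(0.3399), np.float64(0.3566), np.float64(0.3391)]
yaw x -12.44366374346819
yaw x -12.678179511408096
yaw y -12.370434320584982
yaw y -12.495899342079875
yaw -12.495415786003695 o [ 0.56909816 -0.03496366]
bar back [-0.0415  0.107 ] [-0.0413 -0.1039]
bar front [-0.0302  0.1066] [-0.0306 -0.1046]
tab back [-0.1524 -0.1461] [-0.1521 -0.1634]
fixed bar front top edge [0.1327 0.1111] [ 0.1357 -0.1197]
rack top corners [array([0.1058, 0.0611]), array([ 0.1186, -0.0649]), array([ 0.0305, -0.072 ]), array([0.0189, 0.0519])]
posts [0.1415 0.135 ] [ 0.1392 -0.1346]
```

The calibration holds: the deck measures 340 × 358 mm, with yaw −12.5° and its centre at (0.569, −0.035). In the shaker's frame the bar back is at x = −41 mm and the tab back is at about (−152, −154) mm. I'll close the gripper and move above the start of the bar push.

>>> {"op": "carry_out", "data": {
  "plan": [
    [0.01,0.03,0,0,0,-0.06],
    [0.012,0.036,0,0,0,-0.06],
    [0.012,0.036,0,0,0,-0.06],
    [0.012,0.036,0,0,0,-0.06],
    [0.012,0.036,0,0,0,-0.06],
    [0.012,0.036,0,0,0,-0.06],
    [0.012,0.036,0,0,0,-0.06],
    [0.012,0.036,0,0,0,-0.06],
    [0.012,0.036,0,0,0,-0.06],
    [0.012,0.036,0,0,0,-0.06],
    [0.012,0.036,0,0,0,-0.06],
    [0,0,0,0,0,0]
  ],
  "fingers": 1,
  "force": 20
}}

```text
time_s: 1.1
tcp_pos: [0.4285, -0.1969, 0.2185]
eef_rot: [179.4, -0.4, 166.3]
contact_force: [0.0, -0.5, -0.1]
gripper_width: 0.0132
```

>>> {"op": "carry_out", "data": {
  "plan": [
    [0.012,0.035,0.003,-0.006,-0.002,0.01],
    [0.012,0.035,0.003,-0.006,-0.002,0.01],
    [0.012,0.035,0.002,0,0,0],
    [0.012,0.035,0,0,0,0],
    [0.012,0.032,0,0,0,0],
    [0,0,0,0,0,0],
    [0,0,0,0,0,0]
  ]
}}

```text
time_s: 1.68
tcp_pos: [0.4886, -0.015, 0.2262]
eef_rot: [-180.0, -0.0, 167.5]
contact_force: [-0.4, -0.7, 0.3]
gripper_width: 0.001
```

```bash
cat >> h.py <<'E'
F=np.load("fr.npz"); yaw=float(F["yaw"]); o=F["o"]
RS=np.array([[np.cos(yaw),-np.sin(yaw)],[np.sin(yaw),np.cos(yaw)]])
def st():
    s=r.get_state(); p=s["tcp_pos"]; f=s["contact_force"]
    print("t",round(s["time_s"],2),"tcp",p.round(4),"sh",(RS.T@(p[:2]-o)).round(4),"rot",s["eef_rot"].round(2),"yawerr",round((s["eef_rot"][2]-np.degrees(yaw)+360)%180,2),"F",f.round(1),"Fsh",(RS.T@f[:2]).round(2),"w",round(s["gripper_width"],4))
    return s
E
python3 - <<'E'
from h import *
st()
cv2.imwrite("pics/w1.png",r.capture("wrist")[:,:,::-1]);cv2.imwrite("pics/s1.png",r.capture("scene")[:,:,::-1])
s=st()
def goal(x,y): print((RS@[x,y]+o-s["tcp_pos"][:2]).round(4))
goal(-.08,-.004); print(RS)
E
```

```text
t 1.68 tcp [ 0.4886 -0.015   0.2262] sh [-0.0829  0.0021] rot [-1.7997e+02 -1.0000e-02  1.6752e+02] yawerr 0.02 F [-0.4 -0.7  0.3] Fsh [-0.27 -0.74] w 0.001
t 1.78 tcp [ 0.4884 -0.0163  0.2262] sh [-0.0828  0.0008] rot [-1.7997e+02 -1.0000e-02  1.6742e+02] yawerr 179.92 F [-0.3 -0.6 -0. ] Fsh [-0.2  -0.62] w 0.0007
[ 0.0017 -0.0053]
[[ 0.97631332  0.2163615 ]
 [-0.2163615   0.97631332]]
```

View pics/w1.png

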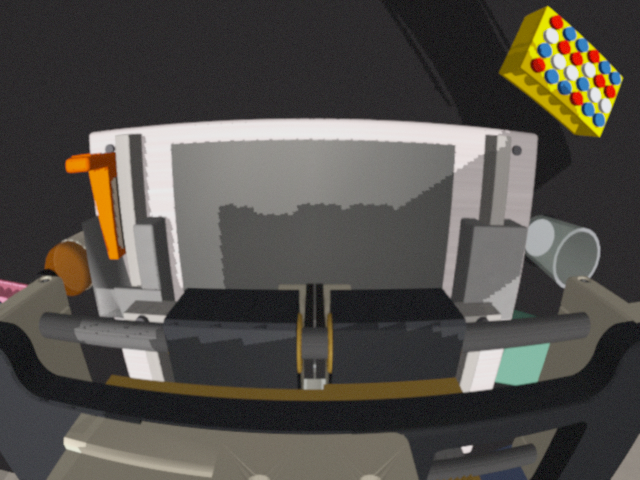

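View pics/s1.png

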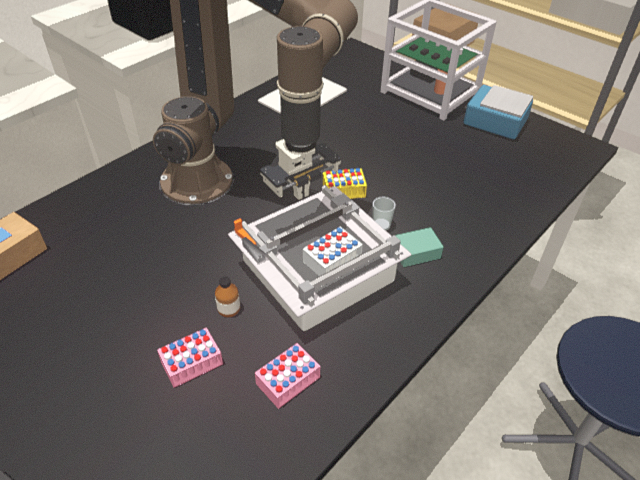

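The wrist view shows the clear deck behind the bar, with the orange tab at (88,160). The scene view shows the closed fingers above and behind the bar. Next I'll descend behind the bar.

>>> {"op": "carry_out", "data": {
  "plan": [
    [0.001,-0.004,-0.02,0,0,0.001],
    [0,0,-0.025,0,0,0],
    [0,0,-0.02,0,0,0],
    [0,0,-0.005,0,0,0],
    [0,0,0,0,0,0]
  ]
}}

```text
time_s: 2.2
tcp_pos: [0.4885, -0.0252, 0.1553]
eef_rot: [180.0, 0.1, 167.2]
contact_force: [0.1, 0.6, -0.2]
gripper_width: 0.0006
```

```bash
python3 -c "
from h import *
st()"
```

```text
t 2.2 tcp [ 0.4885 -0.0252  0.1553] sh [-0.0808 -0.0079] rot [1.7997e+02 1.4000e-01 1.6717e+02] yawerr 179.67 F [ 0.1  0.6 -0.2] Fsh [-0.01  0.65] w 0.0006
```

>>> {"op": "carry_out", "data": {
  "plan": [
    [0.0049,-0.001,0,0,0,0.003],
    [0.0049,-0.001,0,0,0,0.002],
    [0.0049,-0.0008,0,0,0,0],
    [0.0049,-0.0008,0,0,0,0],
    [0.0039,-0.0007,0,0,0,0],
    [0.0039,-0.0008,0,0,0,0],
    [0.0039,-0.0008,0,0,0,0],
    [0.0039,-0.0008,0,0,0,0]
  ]
}}

```text
time_s: 2.87
tcp_pos: [0.5268, -0.0342, 0.1593]
eef_rot: [179.9, 0.2, 167.3]
contact_force: [-2.9, 1.2, 2.1]
gripper_width: 0.0002
```

```bash
python3 -c "
from h import *
st()"
```

```text
t 2.87 tcp [ 0.5268 -0.0342  0.1593] sh [-0.0414 -0.0084] rot [179.92   0.19 167.35] yawerr 179.84 F [-2.9  1.2  2.1] Fsh [-3.05  0.55] w 0.0002
```

>>> {"op": "carry_out", "data": {
  "plan": [
    [0.0039,-0.0009,-0.002,0,0,0.001],
    [0.0039,-0.0009,-0.001,0,0,0.001],
    [0.0039,-0.0009,-0.0005,0,0,0],
    [0.0039,-0.0009,-0.0005,0,0,0],
    [0.0039,-0.0009,-0.0005,0,0,0],
    [0.0039,-0.0009,0,0,0,0],
    [0.0039,-0.0009,0,0,0,0],
    [0.0039,-0.0009,0,0,0,0]
  ]
}}

```text
time_s: 3.53
tcp_pos: [0.561, -0.0421, 0.1546]
eef_rot: [180.0, 0.1, 167.5]
contact_force: [-3.1, 0.8, 2.8]
gripper_width: 0.0004
```

```bash
python3 -c "
from h import *
st()
cv2.imwrite('pics/t2.png',cv2.resize(r.capture('top')[145:335,215:415,::-1],None,fx=3,fy=3,interpolation=cv2.INTER_CUBIC))"
```

```text
t 3.53 tcp [ 0.561  -0.0421  0.1546] sh [-0.0064 -0.0087] rot [1.7995e+02 1.4000e-01 1.6751e+02] yawerr 0.0 F [-3.1  0.8  2.8] Fsh [-3.22  0.12] w 0.0004
```

View pics/t2.png

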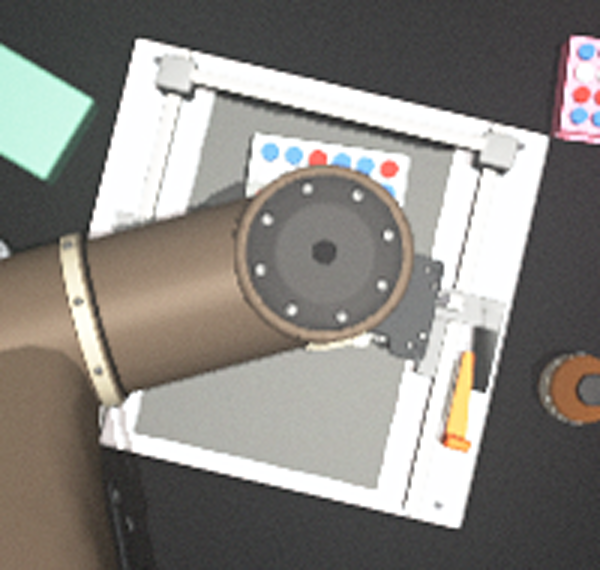

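The bar is sliding with 3 N, the wedge rides along, and the rack is still ahead of it. I'll carry on with shorter steps.

>>> {"op": "carry_out", "data": {
  "plan": [
    [0.0029,-0.0006,0,0,0,0],
    [0.0029,-0.0006,0,0,0,0],
    [0.0029,-0.0006,0,0,0,0],
    [0.002,-0.0004,0,0,0,0],
    [0.002,-0.0004,0,0,0,0],
    [0.002,-0.0004,0,0,0,0]
  ]
}}

```text
time_s: 4.08
tcp_pos: [0.5758, -0.0453, 0.1544]
eef_rot: [180.0, -0.0, 167.5]
contact_force: [-6.7, 2.6, 4.7]
gripper_width: 0.0005
```

```bash
python3 -c "
from h import *
st()"
```

```text
t 4.08 tcp [ 0.5758 -0.0453  0.1544] sh [ 0.0088 -0.0086] rot [ 1.7999e+02 -5.0000e-02  1.6749e+02] yawerr 179.98 F [-6.7  2.6  4.7] Fsh [-7.14  1.08] w 0.0005
```

>>> {"op": "carry_out", "data": {
  "plan": [
    [0.002,-0.0004,0,0,0,0],
    [0.002,-0.0004,0,0,0,0],
    [0.002,-0.0004,0,0,0,0]
  ]
}}

```text
time_s: 4.33
tcp_pos: [0.5802, -0.0466, 0.1544]
eef_rot: [-180.0, -0.2, 167.5]
contact_force: [-7.0, 2.3, 4.5]
gripper_width: 0.0005
```

```bash
python3 -c "
from h import *
st()"
```

```text
t 4.33 tcp [ 0.5802 -0.0466  0.1544] sh [ 0.0134 -0.0089] rot [-179.97   -0.24  167.47] yawerr 179.96 F [-7.   2.3  4.5] Fsh [-7.36  0.77] w 0.0005
```

>>> {"op": "carry_out", "data": {
  "plan": [
    [0.002,-0.0003,0,0,0,0],
    [0.002,-0.0003,0,0,0,0],
    [0.002,-0.0003,0,0,0,0]
  ]
}}

```text
time_s: 4.58
tcp_pos: [0.5846, -0.0475, 0.1545]
eef_rot: [-179.9, -0.4, 167.5]
contact_force: [-6.7, 3.1, 4.0]
gripper_width: 0.0003
```

```bash
python3 -c "
from h import *
st()
cv2.imwrite('pics/t3.png',cv2.resize(r.capture('top')[145:335,215:415,::-1],None,fx=3,fy=3,interpolation=cv2.INTER_CUBIC))"
```

```text
t 4.58 tcp [ 0.5846 -0.0475  0.1545] sh [ 0.0178 -0.0089] rot [-179.93   -0.45  167.47] yawerr 179.96 F [-6.7  3.1  4. ] Fsh [-7.24  1.59] w 0.0003
```

View pics/t3.png

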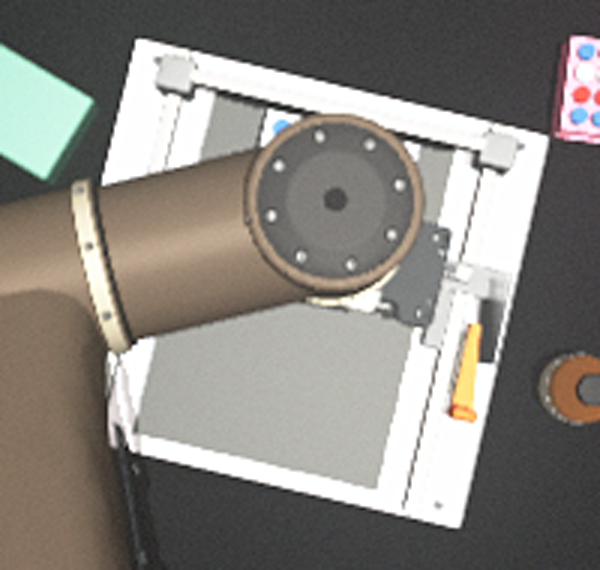

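>>> {"op": "carry_out", "data": {
  "plan": [
    [0.002,-0.0003,0,0,0,0],
    [0.002,-0.0003,0,0,0,0]
  ]
}}

```text
time_s: 4.8
tcp_pos: [0.5877, -0.0482, 0.1544]
eef_rot: [-179.9, -0.6, 167.5]
contact_force: [-6.0, 2.1, 3.8]
gripper_width: 0.0003
```

```bash
python3 -c "
from h import *
st()
for p in ((455,415),(473,420)): print(RS.T@(onz('top',(p[0]/3+215-.33,p[1]/3+145-.33),.172)[:2]-o))"
```

```text
t 4.8 tcp [ 0.5877 -0.0482  0.1544] sh [ 0.021  -0.0089] rot [-179.9    -0.57  167.46] yawerr 179.96 F [-6.   2.1  3.8] Fsh [-6.35  0.69] w 0.0003
[-0.07844755 -0.14773616]
[-0.07907528 -0.16278816]
```

>>> {"op": "carry_out", "data": {
  "plan": [
    [0.0015,-0.0003,0,0,0,0],
    [0.0015,-0.0003,0,0,0,0]
  ]
}}

```text
time_s: 4.97
tcp_pos: [0.5888, -0.0486, 0.1543]
eef_rot: [-179.9, -0.8, 167.5]
contact_force: [-12.4, 5.2, 9.6]
gripper_width: 0.0006
```

```bash
python3 -c "
from h import *
st()"
```

```text
t 4.97 tcp [ 0.5888 -0.0486  0.1543] sh [ 0.0222 -0.009 ] rot [-179.88   -0.79  167.45] yawerr 179.95 F [-12.4   5.2   9.6] Fsh [-13.24   2.39] w 0.0006
```

The force rose to 13 N at TCP x = 22.2 mm, which is the rack seating. I'll back off and look.

>>> {"op": "carry_out", "data": {
  "plan": [
    [-0.002,0.0005,0,0,0,0],
    [-0.006,0.0014,0,0,0.008,0],
    [-0.012,0.0028,0,0,0.005,0],
    [-0.02,0.004,0.005,0,0,0],
    [-0.02,0.004,0.03,0,0,0],
    [-0.02,0,0.03,0,0,0],
    [-0.035,0,0.005,0,0,0],
    [-0.035,0,0,0,0,0],
    [-0.03,0,0,0,0,0],
    [0,0,0,0,0,0]
  ]
}}

```text
time_s: 5.8
tcp_pos: [0.4019, -0.0357, 0.2242]
eef_rot: [-179.8, -1.3, 167.4]
contact_force: [-0.4, -0.3, -0.8]
gripper_width: 0.0002
```

```bash
python3 -c "
from h import *
st()
a=r.capture('top');b=r.capture('scene');cv2.imwrite('pics/t4full.png',a[:,:,::-1]);cv2.imwrite('pics/s4full.png',b[:,:,::-1])
cv2.imwrite('pics/t4.png',cv2.resize(a[145:295,215:415,::-1],None,fx=4,fy=4,interpolation=cv2.INTER_CUBIC))
cv2.imwrite('pics/s4.png',cv2.resize(b[180:330,220:420,::-1],None,fx=4,fy=4,interpolation=cv2.INTER_CUBIC))"
```

```text
t 5.8 tcp [ 0.4019 -0.0357  0.2242] sh [-0.163  -0.0369] rot [-179.78   -1.25  167.41] yawerr 179.91 F [-0.4 -0.3 -0.8] Fsh [-0.28 -0.38] w 0.0002
```

View pics/t4.png

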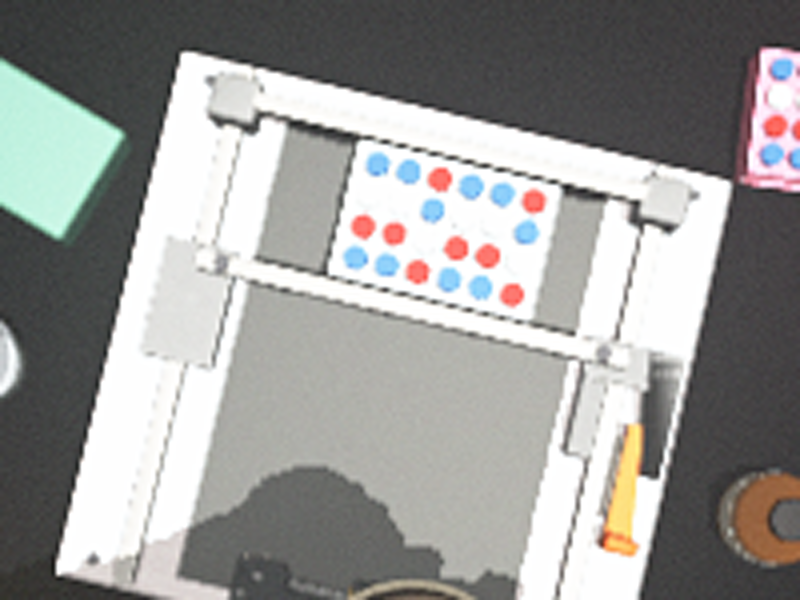

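View pics/s4.png

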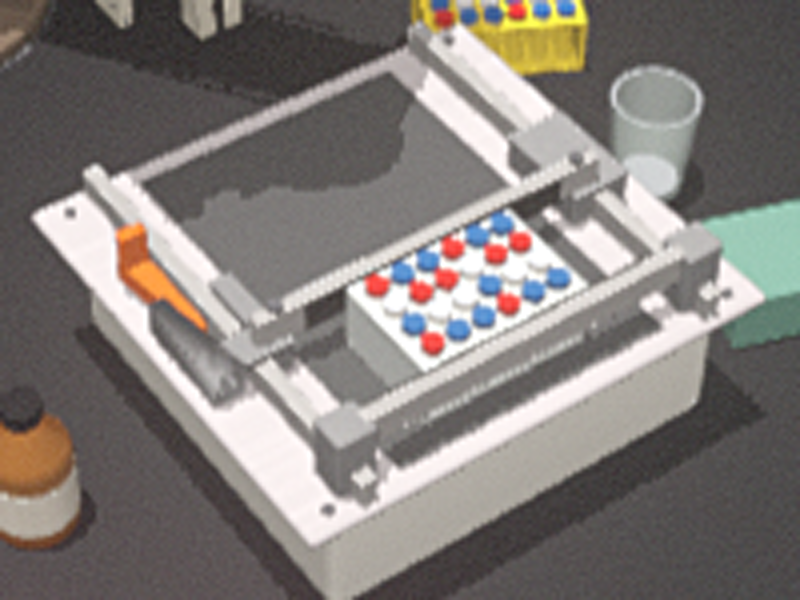

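The rack is snug between the bars. I'll check its squareness and find the tab.

Run:
```python
from h import *
a=cv2.imread('pics/t4full.png'); hsv=cv2.cvtColor(a,cv2.COLOR_BGR2HSV)
S=lambda p,z:(RS.T@(onz("top",p,z)[:2]-o))
m=((hsv[...,1]>90)&(hsv[...,2]>120)).astype(np.uint8)
roi=np.zeros_like(m); roi[178:225,296:357]=1
n,l,s,c=cv2.connectedComponentsWithStats(m*roi)
pts=np.array([S(c[i],.177) for i in range(1,n) if s[i,4]>8]); 
pts=pts[np.argsort(pts[:,0])]; print((pts*1000).round(1).tolist())
for g in (pts[-6:],pts[:6]): print("yaw err deg",np.degrees(np.arctan(-np.polyfit(g[:,1],g[:,0],1)[0]))*1)
print("mean front/back rows",pts[-6:].mean(0),pts[:6].mean(0))
z1=lambda u,v:(u/4+215-.375,v/4+145-.375)
print("bar back",S(z1(240,285),.172),S(z1(560,357),.172))
print("tab back",S(z1(605,549),.172),S(z1(634,556),.172))
om=((hsv[...,0]>5)&(hsv[...,0]<25)&(hsv[...,1]>130)&(hsv[...,2]>120)).astype(np.uint8)
om[:240]=0; om[:,380:]=0;om[:,:355]=0;om[295:]=0
ys,xs=np.nonzero(om); P=np.array([S((x,y),.172) for x,y in zip(xs,ys)]); print("orange xmin",np.sort(P[:,0])[:8], "y near",P[P[:,0]<np.min(P[:,0])+.008][:,1].min(),P[P[:,0]<np.min(P[:,0])+.008][:,1].max())
st(); s=r.get_state()
print((RS@[-.125,-.152]+o-s['tcp_pos'][:2]))
```

```text
[[60.8, 21.6], [60.9, -56.5], [61.1, 40.9], [61.2, -36.8], [61.3, -17.3], [61.4, 2.4], [80.5, -37.2], [80.6, 21.4], [80.7, 41.0], [80.8, -17.5], [99.5, -56.2], [100.1, 1.7], [119.2, 1.7], [119.3, 40.9], [119.3, -56.5], [119.3, -36.4], [119.5, -17.5], [119.8, 21.1]]
yaw err deg -0.08053333469041553
yaw err deg 0.039767976532248415
mean front/back rows [ 0.11938946 -0.00777053] [ 0.06112143 -0.00761442]
bar back [0.0292582  0.10526147] [ 0.03100892 -0.0935713 ]
tab back [-0.07605008 -0.1460428 ] [-0.07618839 -0.1640917 ]
orange xmin [-0.07588455 -0.07572725 -0.07533648 -0.07517922 -0.07463114 -0.07408301
 -0.07392585 -0.07353483] y near -0.16292929541949008 -0.14479835390752333
t 5.9 tcp [ 0.4058 -0.0352  0.2247] sh [-0.1594 -0.0356] rot [-179.76   -1.15  167.48] yawerr 179.97 F [0.2 0.1 1.1] Fsh [0.17 0.17] w 0.0003
[ 0.00841979 -0.12112718]
```

The rack is home and square: x is about 90.3 mm and yaw about 0°. The tab back is at (−76, −154) mm. I'll move behind the tab.

>>> {"op": "carry_out", "data": {
  "plan": [
    [0.006,-0.03,0,0,-0.01,0],
    [0.006,-0.035,0,0,-0.01,0],
    [0.006,-0.035,0,0,0,0],
    [0.005,-0.02,0,0,0,0],
    [0,0,0,0,0,0],
    [0,0,0,0,0,0]
  ]
}}

```text
time_s: 6.4
tcp_pos: [0.4344, -0.1591, 0.2251]
eef_rot: [179.9, 0.4, 167.9]
contact_force: [-0.1, 0.2, -0.8]
gripper_width: 0.0003
```

```bash
python3 -c "
from h import *
s=st()
print((RS@[-.112,-.152]+o-s['tcp_pos'][:2]))"
```

```text
t 6.4 tcp [ 0.4344 -0.1591  0.2251] sh [-0.1046 -0.1503] rot [179.94   0.36 167.87] yawerr 0.37 F [-0.1  0.2 -0.8] Fsh [-0.1   0.16] w 0.0003
[-7.58080700e-03 -2.76962064e-05]
```

>>> {"op": "carry_out", "data": {
  "plan": [
    [-0.007,0,-0.015,0,0.006,-0.006],
    [0,0,-0.025,0,0,0],
    [0,0,-0.02,0,0,0],
    [0,0,-0.006,0,0,0],
    [0,0,0,0,0,0]
  ]
}}

```text
time_s: 6.82
tcp_pos: [0.43, -0.158, 0.1568]
eef_rot: [-180.0, 0.1, 167.5]
contact_force: [-0.1, 0.1, 0.7]
gripper_width: 0.0004
```

```bash
python3 -c "
from h import *
s=st()
cv2.imwrite('pics/s5.png',cv2.resize(r.capture('scene')[180:330,220:420,::-1],None,fx=4,fy=4,interpolation=cv2.INTER_CUBIC))
cv2.imwrite('pics/w5.png',r.capture('wrist')[:,:,::-1])"
```

```text
t 6.82 tcp [ 0.43   -0.158   0.1568] sh [-0.1092 -0.1502] rot [-1.7996e+02  1.3000e-01  1.6748e+02] yawerr 179.97 F [-0.1  0.1  0.7] Fsh [-0.17  0.11] w 0.0004
```

View pics/s5.png

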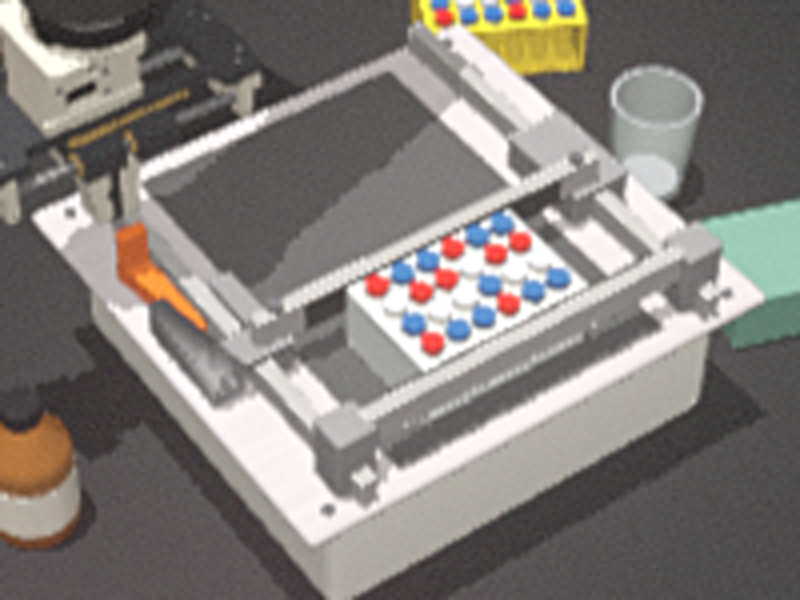

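The fingers are right behind the tab. Now I'll approach it, then push in small steps.

>>> {"op": "carry_out", "data": {
  "plan": [
    [0.0029,-0.0008,0,0,0,0],
    [0.0029,-0.0008,0,0,0,0],
    [0.0029,-0.0008,0,0,0,0],
    [0.0029,-0.0008,0,0,0,0],
    [0.0029,-0.0008,0,0,0,0],
    [0.002,-0.0006,0,0,0,0],
    [0.002,-0.0005,0,0,0,0]
  ]
}}

```text
time_s: 7.5
tcp_pos: [0.4539, -0.163, 0.1628]
eef_rot: [179.9, 0.6, 167.6]
contact_force: [-1.7, 1.5, 0.2]
gripper_width: -0.0
```

```bash
python3 -c "
from h import *
s=st()"
```

```text
t 7.5 tcp [ 0.4539 -0.163   0.1628] sh [-0.0847 -0.1499] rot [179.93   0.63 167.58] yawerr 0.07 F [-1.7  1.5  0.2] Fsh [-1.94  1.09] w -0.0
```

>>> {"op": "carry_out", "data": {
  "plan": [
    [0.0012,-0.0004,-0.002,0,0.003,0],
    [0.0012,-0.0003,-0.002,0,0.003,0],
    [0.0012,-0.0003,-0.001,0,0.002,0],
    [0.0012,-0.0003,0,0,0,0]
  ]
}}

```text
time_s: 7.83
tcp_pos: [0.4588, -0.1648, 0.1572]
eef_rot: [-179.9, 0.1, 167.6]
contact_force: [-1.3, 0.6, -0.6]
gripper_width: 0.0004
```

```bash
python3 -c "
from h import *
s=st()"
```

```text
t 7.83 tcp [ 0.4588 -0.1648  0.1572] sh [-0.0796 -0.1506] rot [-1.7994e+02  6.0000e-02  1.6755e+02] yawerr 0.05 F [-1.3  0.6 -0.6] Fsh [-1.43  0.33] w 0.0004
```

>>> {"op": "carry_out", "data": {
  "plan": [
    [0.0012,-0.0002,0,0,0,0],
    [0.0012,-0.0002,0,0,0,0],
    [0.0012,-0.0002,0,0,0,0]
  ]
}}

```text
time_s: 8.08
tcp_pos: [0.4624, -0.1654, 0.1568]
eef_rot: [-179.9, 0.0, 167.5]
contact_force: [-1.3, 0.9, 0.6]
gripper_width: 0.0006
```

```bash
python3 -c "
from h import *
s=st()"
```

```text
t 8.08 tcp [ 0.4624 -0.1654  0.1568] sh [-0.0759 -0.1505] rot [-1.7993e+02  1.0000e-02  1.6755e+02] yawerr 0.04 F [-1.3  0.9  0.6] Fsh [-1.45  0.63] w 0.0006
```

>>> {"op": "carry_out", "data": {
  "plan": [
    [0.0012,-0.0002,0,0,0,0],
    [0.0012,-0.0002,0,0,0,0],
    [0.0012,-0.0002,0,0,0,0]
  ]
}}

```text
time_s: 8.33
tcp_pos: [0.4662, -0.1658, 0.1568]
eef_rot: [-180.0, -0.0, 167.5]
contact_force: [-2.7, 0.3, 1.6]
gripper_width: 0.0004
```

>>> {"op": "carry_out", "data": {
  "plan": [
    [0.0012,-0.0002,0,0,0,0],
    [0.0012,-0.0002,0,0,0,0]
  ]
}}

```text
time_s: 8.5
tcp_pos: [0.4671, -0.166, 0.1565]
eef_rot: [-179.9, -0.2, 167.5]
contact_force: [-6.3, 3.0, 4.1]
gripper_width: 0.0008
```

>>> {"op": "carry_out", "data": {
  "plan": [
    [0.0012,-0.0003,0,0,0,0]
  ]
}}

```text
time_s: 8.58
tcp_pos: [0.4671, -0.1662, 0.1564]
eef_rot: [-179.9, -0.3, 167.5]
contact_force: [-7.5, 3.2, 4.2]
gripper_width: 0.0004
```

```bash
python3 -c "
from h import *
s=st()"
```

```text
t 8.58 tcp [ 0.4671 -0.1662  0.1564] sh [-0.0712 -0.1502] rot [-179.92   -0.34  167.51] yawerr 0.0 F [-7.5  3.2  4.2] Fsh [-8.01  1.46] w 0.0004
```

>>> {"op": "carry_out", "data": {
  "plan": [
    [0.0014,-0.0003,0,0,0,0]
  ]
}}

```text
time_s: 8.67
tcp_pos: [0.467, -0.1664, 0.1561]
eef_rot: [-179.9, -0.5, 167.5]
contact_force: [-6.4, 3.2, 5.2]
gripper_width: 0.0003
```

>>> {"op": "carry_out", "data": {
  "plan": [
    [0.0015,-0.0003,0,0,0,0]
  ]
}}

```text
time_s: 8.75
tcp_pos: [0.4671, -0.1666, 0.156]
eef_rot: [-179.9, -0.7, 167.5]
contact_force: [-7.6, 2.9, 5.5]
gripper_width: 0.0003
```

>>> {"op": "carry_out", "data": {
  "plan": [
    [0.0018,-0.0004,0,0,-0.003,0]
  ]
}}

```text
time_s: 8.83
tcp_pos: [0.4672, -0.1669, 0.1557]
eef_rot: [-179.9, -0.7, 167.4]
contact_force: [-8.5, 3.4, 5.6]
gripper_width: 0.0005
```

>>> {"op": "carry_out", "data": {
  "plan": [
    [0.0019,-0.0004,0,0,-0.003,0]
  ]
}}

```text
time_s: 8.92
tcp_pos: [0.4673, -0.1671, 0.1555]
eef_rot: [-179.9, -0.7, 167.4]
contact_force: [-8.2, 4.5, 6.3]
gripper_width: 0.0003
```

>>> {"op": "carry_out", "data": {
  "plan": [
    [0.0023,-0.0004,0,0,-0.003,0]
  ]
}}

```text
time_s: 9.0
tcp_pos: [0.4675, -0.1673, 0.1552]
eef_rot: [-180.0, -0.8, 167.4]
contact_force: [-9.5, 4.7, 7.9]
gripper_width: 0.0003
```

>>> {"op": "carry_out", "data": {
  "plan": [
    [0.0024,-0.0004,0,0,-0.003,0]
  ]
}}

```text
time_s: 9.08
tcp_pos: [0.4676, -0.1675, 0.1549]
eef_rot: [-180.0, -0.9, 167.4]
contact_force: [-10.2, 4.2, 7.2]
gripper_width: 0.0007
```

>>> {"op": "carry_out", "data": {
  "plan": [
    [0.0027,-0.0004,0,0,-0.003,0]
  ]
}}

```text
time_s: 9.17
tcp_pos: [0.4678, -0.1677, 0.1546]
eef_rot: [-180.0, -1.0, 167.4]
contact_force: [-11.0, 5.4, 8.5]
gripper_width: 0.0005
```

>>> {"op": "carry_out", "data": {
  "plan": [
    [0.0027,-0.0004,0,0,-0.003,0]
  ]
}}

```text
time_s: 9.25
tcp_pos: [0.4677, -0.1679, 0.1543]
eef_rot: [180.0, -1.1, 167.3]
contact_force: [-11.3, 5.1, 9.0]
gripper_width: 0.0007
```

The push along the clamping direction is now about 12 N, which is the jam target. I'll back straight off, lift, and check.

>>> {"op": "carry_out", "data": {
  "plan": [
    [-0.002,0.0005,0,0,0,0],
    [-0.006,0.0013,0,0,-0.01,0],
    [-0.012,0.0026,0,0,-0.01,0],
    [-0.01,0.002,0.02,0,0,0],
    [0,0,0.035,0,0,0],
    [-0.01,0,0.03,0,0,0],
    [0,0.03,0,0,0,0],
    [0,0.03,0,0,0,0],
    [0,0.03,0,0,0,0],
    [0,0,0,0,0,0]
  ]
}}

```text
time_s: 10.08
tcp_pos: [0.4264, -0.0702, 0.2444]
eef_rot: [179.5, 0.9, 167.0]
contact_force: [-0.0, 0.0, 0.5]
gripper_width: 0.0006
```

Run:
```python
from h import *
st()
a=r.capture('top')[:,:,::-1].copy();b=r.capture('scene');cv2.imwrite('pics/t6full.png',a)
cv2.imwrite('pics/t6.png',cv2.resize(a[145:295,215:415],None,fx=4,fy=4,interpolation=cv2.INTER_CUBIC))
cv2.imwrite('pics/s6.png',cv2.resize(b[180:330,220:420,::-1],None,fx=4,fy=4,interpolation=cv2.INTER_CUBIC))
hsv=cv2.cvtColor(a,cv2.COLOR_BGR2HSV)
S=lambda p,z:(RS.T@(onz("top",p,z)[:2]-o))
m=((hsv[...,1]>90)&(hsv[...,2]>120)).astype(np.uint8)
roi=np.zeros_like(m); roi[178:225,296:357]=1
n,l,s,c=cv2.connectedComponentsWithStats(m*roi)
pts=np.array([S(c[i],.177) for i in range(1,n) if s[i,4]>8]); pts=pts[np.argsort(pts[:,0])]
for g in (pts[-6:],pts[:6]): print("yaw err deg",np.degrees(np.arctan(-np.polyfit(g[:,1],g[:,0],1)[0])))
print("rows",pts[-6:].mean(0),pts[:6].mean(0))
om=((hsv[...,0]>5)&(hsv[...,0]<25)&(hsv[...,1]>130)&(hsv[...,2]>120)).astype(np.uint8)
om[:235]=0; om[:,380:]=0;om[:,:355]=0;om[295:]=0
ys,xs=np.nonzero(om); P=np.array([S((x,y),.172) for x,y in zip(xs,ys)]); print("orange xmin",np.sort(P[:,0])[:6])
```

```text
t 10.08 tcp [ 0.4264 -0.0702  0.2444] sh [-0.1317 -0.0653] rot [179.5    0.9  166.98] yawerr 179.48 F [-0.   0.   0.5] Fsh [-0.04  0.01] w 0.0006
yaw err deg -0.004866200151917552
yaw err deg 0.16280332390993052
rows [ 0.11939654 -0.00777597] [ 0.0612484  -0.00756774]
orange xmin [-0.05762286 -0.05707355 -0.05691765 -0.05652419 -0.05636832 -0.05597478]
```

View pics/t6.png

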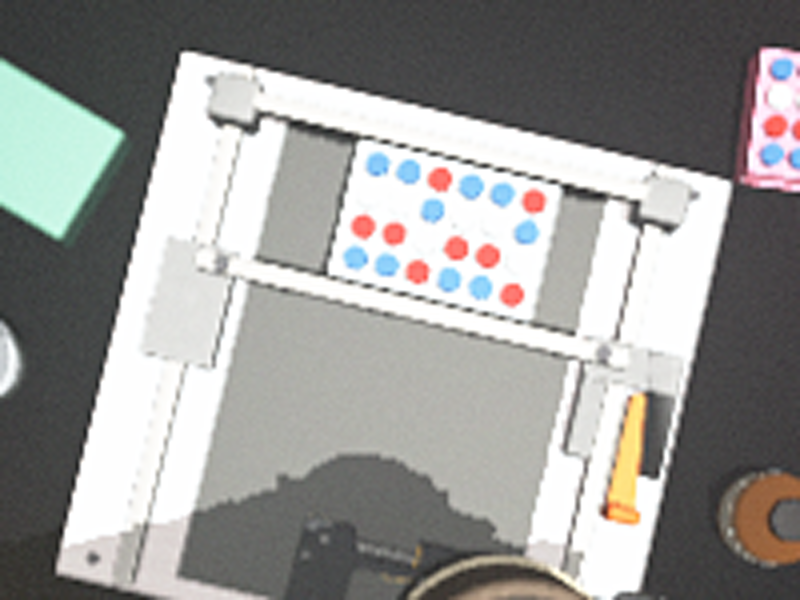

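View pics/s6.png

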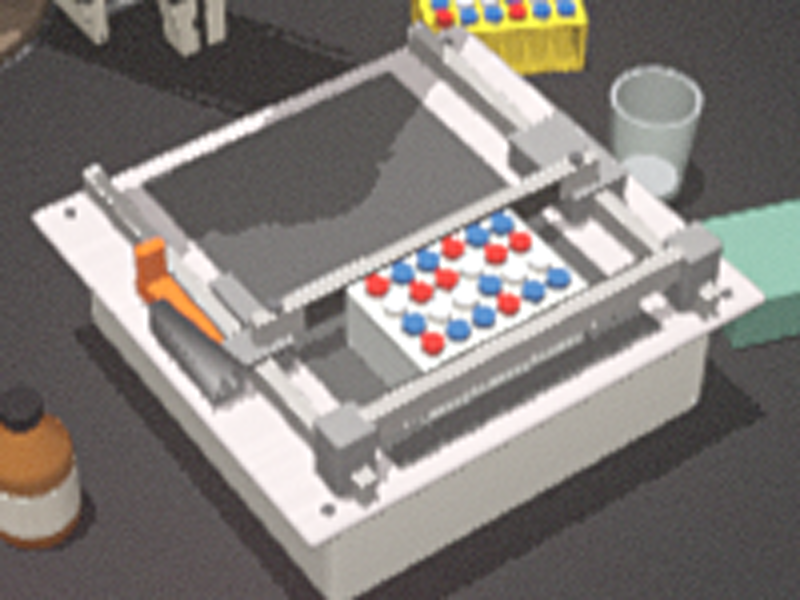

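The wedge has gone in about 18 mm, to around (625,515) in the zoomed top view. The bar and rack have not moved, and the gripper touches nothing. I'll hand the job in.

```bash
python3 -c "
from h import *
print(r.close_job())"
```

```text
the job is handed in; nothing more can be done
None
```

I clamped the rack and jammed the wedge, and handed the job in at about 10 s of the 58 s allowed.

- **Clamp bar:** I pushed it home with the closed fingers until the force rose to about 13 N, then backed off. That is a little over the 10 N seating push and well under the 25 N limit. Afterwards the cap rows put the rack centre at about x = 90.3 mm (home is 90.5), square to within about 0.2°.
- **Wedge:** It slid loosely with about 1.4 N and began to bite after roughly 17 mm. I raised the push in small steps to about 12 N along the clamping direction and then withdrew.
- **Last pictures:** The wedge is in by about 18 mm, and the rack has not moved since seating. The bar also looks unmoved. The bottle, beaker and tip box are where they started, judged by eye, and the gripper is clear with a contact force near zero.
- **Disagreement:** The sensor also showed up to 9 N of upward force during the final push, with the tool tilted by about 1°. I took this to be friction at the contact. The 12 N is only the part along the clamping direction. I did not test afterwards whether the wedge holds fast.

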